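Hold up the sprung drive cage of a slim desktop computer at its service mark

ROBOT

A 7-joint arm with a two-finger parallel gripper is mounted at the origin on the work surface. World frame = base frame: x ahead of the robot, y to its left, z up, the work surface at z = 0. Lengths are in m, angles in rad, forces in N, time in s.
With the tool pointing down it reaches from about 0.4 to 0.875 m from the base axis. Payload 4.4 kg.
Tool frame: the origin (TCP) lies midway between the tips of the shut fingers; the grasp point (between the pads) lies 19 mm behind it; z points along the fingers, x is the direction in which the jaws open and shut, and the axes are right-handed (so a half turn about z gives the same grasp; the last joint's range is limited). The gripper opens to 85 mm and grips with 20 to 120 N. Pads are 22 mm wide; open, the fingers measure 114 mm over their backs; the gripper's body (76 mm by 85 mm) begins 54 mm behind the grasp point. The pads swing forward as they close: fully open they stand 13 mm farther back than shut.
Start: joints at [1.179, 0.628, 0.038, 1.517, -0.027, 0.996, -0.02], TCP at [0.208, -0.616, 0.231] pointing down, gripper open.
Joint ranges: [-3.06, 3.06], [-0.37, 2.12], [-1.25, 1.32], [0.18, 2.47], [-1.1, 4.24], [0.23, 1.98], [-2.94, 2.94]. Speed limits (rad/s): [2.57, 2.57, 3.14, 3.14, 3.14, 3.14, 3.14].

INTERFACE

Orientations are given as a unit quaternion [x, y, z, w].
In Python, from cell import arm gives the robot as it stands.
- The arm moves only by the tool apply_moves, never from a script. Its argument "plan" is a list of rows, each a list of 7 numbers: the turn, a rotation vector about the tool's x, y, z in degrees, then the shift along the tool's x, y, z in cm, then the opening, from 0 (shut) to 1 (fully open). In form: [[ax, ay, az, dx, dy, dz, claw], ...]. A call has 1 to 5 rows; each row shifts and turns the commanded pose from where the row before left it, along the tool's axes as they then stand; what a row does not reach is not made up. A row lasts 1/8 s, in which the tool goes at most 62.5 mm and 10.7 degrees, less where a joint would pass 70% of its speed; a pose out of reach is approached as far as the arm can. A call with a gripper value outside its range is refused whole. The fingers move at their own pace and stop on an object; "grip_force" is the grip in N (left out, the last holds). Time passes only in rows, so rows that do not move let the fingers close. It gives the time, the measured TCP pose, the force and the opening at its end, in the units of the state.
- arm.get_state(): the state, without advancing time (a new reading comes with each control period).
- arm.grab_frame(name): name is "side" or "top" or "wrist"; returns (picture, depth): 480x640x3 uint8, red, green, blue; 480x640 float32, m along the optical axis (not along the pixel's ray), 0 where there is no reading.
- arm.camera_params(name): a dict with "intrinsics" (3x3 intrinsics, pixels), "view" (4x4, takes a point from world to camera coordinates). Camera axes: x right, y up, looking along -z (the intrinsics and any distortion apply to the point x, -y, -z); pixel columns grow to the right and rows downward; lengths in m; the calibration is good to about 2 mm. A picture is of the moment at which its call begins: read the wrist's pose just before it. camera_params takes no time and is no camera call; for the wrist camera it gives the pose at the moment of the call.
- arm.close_job(): hands the job in, once; it reports no verdict.
The state is a dict: "time": time; "joint_positions": joint angles; "joint_vel": joint speeds; "joint_torque": joint torques, N m; "ee_pos": TCP position; "ee_rot": TCP orientation; "force": force on the tool from outside, world axes, zero at the start; "torque": the same for the moment, N m; "gripper_width": opening from 0.0 (shut) to 1.0 (fully open).
Only numpy, scipy, OpenCV 4.12 (cv2) and the standard library are available. Lean on these libraries where they do the work, as an engineer would, in place of code of your own. Each camera call takes 0.05 s, during which the arm holds its last target.

TASK

I need to get at the memory under the drive cage of this opened desktop computer. Push the blue slide lock away from the computer's front bezel until it clicks into its detent, then lift the sprung drive cage by its blue pull loop until the red pin stands at the yellow service mark (about 40 degrees) and keep holding it there: finish with the gripper still on the cage. Don't swing it well past the mark or let it snap back down, and leave the other things on the bench and the drive lying on the power supply where they are.

Things in the scene. Friction and masses are not known exactly. Their poses are not given: they have to be found in the camera images.
- pc: Slim desktop computer, cover off, fixed on the mat, 370 x 300 x 105 mm. Origin: centre of its underside; x from the black front bezel (x -185 mm) to the rear panel (+185; both 105 high), y left, z up. Drive cage at front right (y -135 to -30, 92 high); left of it the lock's bracket (y -14 to +36, 70 high); power supply left rear (x +5 to +180, y above +48, 75 high). Cooler 60 high.
- lock (a joint): Travel of the slide lock along the computer's +x, away from the bezel, m. Starts at 0 to 0.006: its bolt lies over an ear of the cage, which cannot rise. A sprung roller must be overrun near 0.022 (5 to 8 N in all); past 0.027 it has snapped in and stays at 0.028 to 0.030, the end stop.
- lock_tab (a point): Centre of the slide lock's blue thumb tab: upright block 10 mm along the computer's x, 22 along y, 28 high (76 to 104 mm above the bench), on a slide plate 60 x 24 mm with its top 76 mm up. Axes as the computer's. 60 mm free on its bezel side above 78 mm height; the cage (92 high) is 23 mm right of it, nothing above 85 mm to its left.
- cage (a joint): Angle of the drive cage, rad: 0 down at rest, grows as its rear end lifts; end stop 0.96. The service mark is at 0.70 (40 degrees). A torsion spring and the weight (0.6 to 1 kg) press it down all the way: 5 to 7 N at the pull loop at rest, 9 to 12 N at the mark; it falls back when let go.
- hinge_line (a point): Middle of the cage's hinge line, 50 mm above the bench, fixed to the computer near its bezel; the hinge line runs along the computer's y axis. Axes as the computer's.
- cage_handle (a point): Middle of the blue pull loop's cross bar at the cage's rear end: round, 10 mm thick, along the computer's y, 62 mm clear between side bars, 45 mm gap to the cage, below it nothing over 60 mm high. At rest 88 mm above the bench, 233 mm behind the hinge line and 38 above it; swings about that line (up 141, 79 nearer the bezel at the mark). It may turn in the grip. Axes turn with the cage.
- cage_pin (a point): Outer end of the red pin, 7 mm thick, on the cage's right side, running in the arc slot of the quadrant guide, 50 mm from the hinge line.
- service_mark (a point): Point in the slot of the quadrant guide (right side of the cage, fixed to the computer) beside the yellow service mark, where the pin's axis stands when the cage is at 40 degrees. The yellow mark is a 5 mm wide patch wrapped over the guide's outer edge.
- ssd: 2.5 inch drive, black with a red label, 100 x 70 x 7 mm, loose on top of the power supply. Origin: centre of its underside. Leave alone.
- mouse: Black mouse, 105 x 60 x 36 mm, left of the computer. Origin: centre of its underside. Leave alone.
- fan: Black case fan, 80 x 80 x 25 mm, lying left of the computer. Origin: centre of its underside. Leave alone.
- optical_drive: Flat bare optical drive, 127 x 128 x 13 mm, left of the computer. Origin: centre of its underside. Leave alone.
- screw_dish: Steel screw dish, 90 mm across, 30 mm high, right of the computer. Origin: centre of its underside. Leave alone.
- screwdriver: Screwdriver with orange handle, 170 mm long, lying right of the computer. Origin: the middle of its underside. Leave alone.
- cleaner: White bottle of cleaner with blue cap, 56 mm across, 130 mm high, right of the computer. Origin: centre of its underside. Leave alone.

How it is judged:
By the outcome, as a careful person would: the job done as asked, in the order asked, and still so for the second after the job is handed in, while the arm keeps its last pose, push and grip.
It also fails if it takes over 51 s, if anything falls off the work surface, if the arm or the gripper's body presses on something with over 40 N, if the wrist force passes 120 N, or if a joint passes its speed limit or range.

## Working session

There is one attempt and no reset: what is moved stays moved. The work goes in short steps, Python scripts to look and compute and a tool call to move; the robot and the scene stay as the last step left them, time stands still between calls to the robot, and variables do not carry over. Pictures are saved under pics/ and viewed, and the job is handed in when it is done.

Besides the shell and the picture viewer there is one more tool, called after "Call:" as name(argument=value, ...) on one line, values as JSON. apply_moves: Moves the arm, as the interface text tells. Its arguments: {"type":"object","properties":{"plan":{"type":"array"},"grip_force":{"type":"number"}},"required":["plan"]}

```bash
ls; mkdir -p pics; cat > h.py <<'E'
import numpy as np, cv2, pickle
from cell import arm
def snap(name,tag):
    P=arm.camera_params(name); im,d=arm.grab_frame(name)
    cv2.imwrite(f'pics/{tag}.png',im[:,:,::-1]); pickle.dump((P,im,d),open(f'{tag}.pkl','wb'))
    return P,im,d
def load(tag): return pickle.load(open(f'{tag}.pkl','rb'))
def px(tag,u,v,r=1,depth=None):
    P,im,d=load(tag); K=np.array(P['intrinsics']); V=np.array(P['view'])
    if depth is None:
        w=d[v-r:v+r+1,u-r:u+r+1]; depth=np.median(w[w>0])
    c=np.array([(u-K[0,2])/K[0,0]*depth,-(v-K[1,2])/K[1,1]*depth,-depth,1])
    return (np.linalg.inv(V)@c)[:3]
def pxz(tag,u,v,z):
    a=px(tag,u,v,depth=0.1);b=px(tag,u,v,depth=1.);t=(z-a[2])/(b[2]-a[2]);return a+t*(b-a)
def proj(tag,p):
    P,_,_=load(tag);K=np.array(P['intrinsics']);c=np.array(P['view'])@np.r_[p,1]
    return K[0,0]*c[0]/-c[2]+K[0,2], K[1,1]*c[1]/c[2]+K[1,2]
def crop(tag,u0,v0,u1,v1,out,s=4):
    im=cv2.imread(f'pics/{tag}.png')[v0:v1,u0:u1];cv2.imwrite(f'pics/{out}.png',cv2.resize(im,None,fx=s,fy=s,interpolation=cv2.INTER_CUBIC))
E
python3 - <<'E'
from h import *
for n in ['top','side']:
    P,im,d=snap(n,n+'0'); print(n,P)
s=arm.get_state();print(s)
E
```

```text
pics
top {'intrinsics': array([[570.6040348 ,   0.        , 323.66641094],
       [  0.        , 570.6040348 , 238.57905065],
       [  0.        ,   0.        ,   1.        ]]), 'view': array([[ 0.07887404, -0.99687467, -0.00444692, -0.03154671],
       [ 0.97470499,  0.07618268,  0.21011042, -0.52612725],
       [-0.20911498, -0.02090669,  0.97766755, -1.39992218],
       [ 0.        ,  0.        ,  0.        ,  1.        ]])}
side {'intrinsics': array([[455.90219143,   0.        , 312.27242695],
       [  0.        , 455.90219143, 242.23755709],
       [  0.        ,   0.        ,   1.        ]]), 'view': array([[-0.81949868, -0.57306321,  0.00452353,  0.43332274],
       [ 0.30236049, -0.42565289,  0.85287617, -0.22751449],
       [-0.4868265 ,  0.70029863,  0.52209365, -0.88546393],
       [ 0.        ,  0.        ,  0.        ,  1.        ]])}
{'time': 0.1, 'joint_positions': array([ 1.17923588,  0.62928786,  0.03844591,  1.51827656, -0.02701545,
        0.99628497, -0.02000031]), 'joint_vel': array([-0.00012517, -0.00284475,  0.00080158, -0.00414639, -0.00035789,
        0.00153899, -0.00161617]), 'joint_torque': array([ 3.05818321e-03, -5.64530611e+01,  1.23068970e+00, -1.93973529e+01,
        1.13480946e-02,  5.45314790e-03, -2.39044402e-05]), 'ee_pos': array([ 0.20787097, -0.61527009,  0.23045614]), 'ee_rot': array([ 8.12409692e-01, -5.83086389e-01, -7.08457930e-04, -5.04014324e-04]), 'force': array([-0.41048458,  0.32156263, -0.09274751]), 'torque': array([ 0.04101657, -0.04445923, -0.01099057]), 'gripper_width': 1.001522062799716}
```

View pics/top0.png

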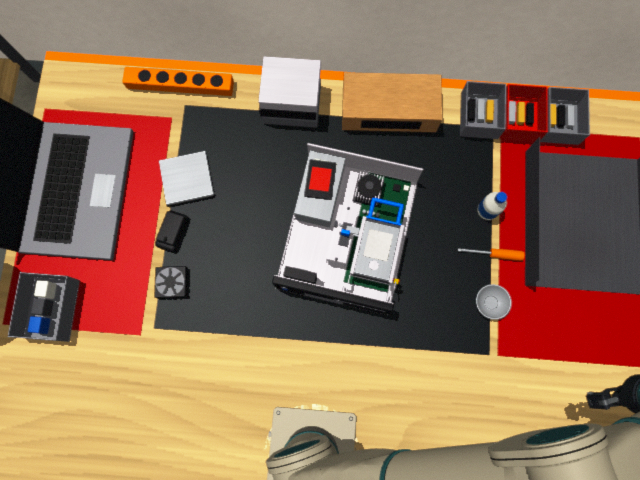

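View pics/side0.png

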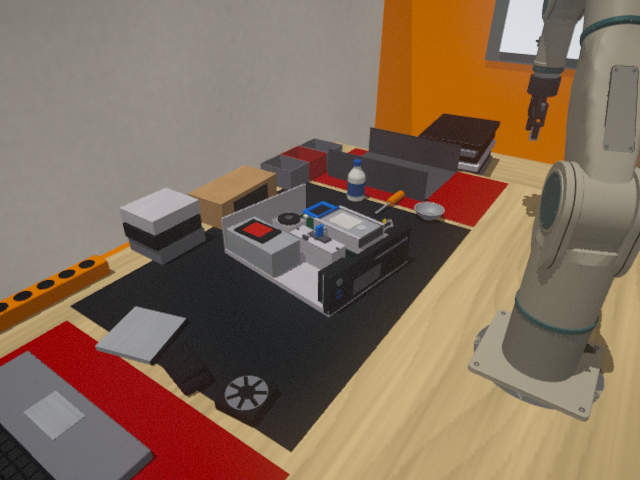

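```bash
python3 - <<'E'
from h import *
crop('top0',265,135,430,325,'top0c',4)
crop('side0',220,170,420,315,'side0c',4)
E
```

```text
(no output)
```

View pics/top0c.png

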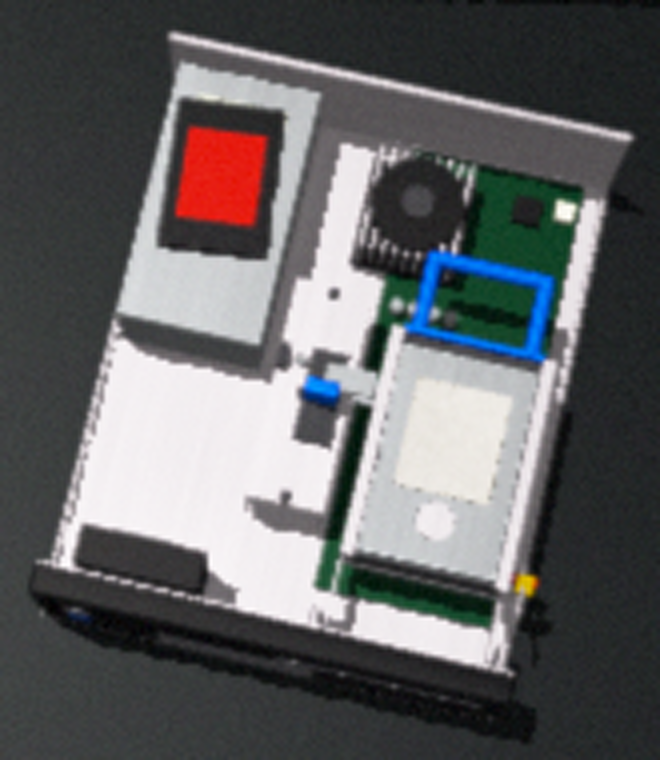

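View pics/side0c.png

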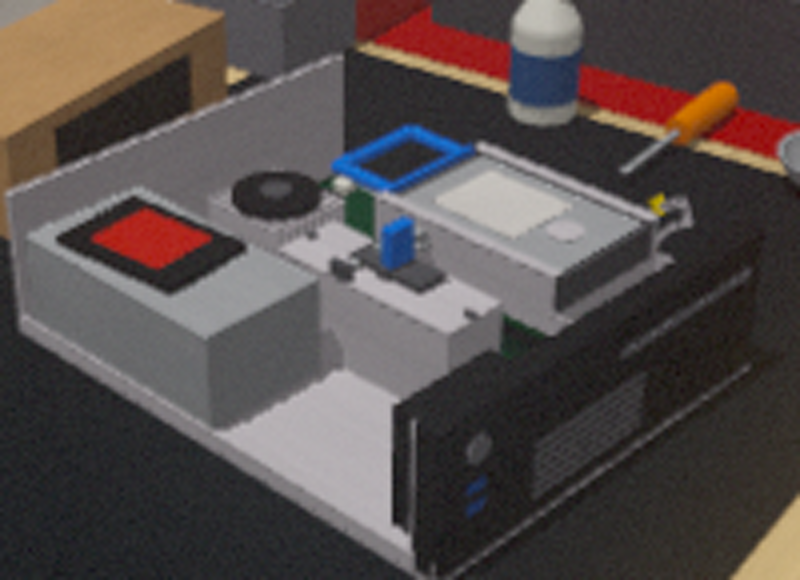

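```bash
python3 - <<'E'
from h import *
P,im,d=load('top0')
print('cam',np.linalg.inv(P['view'])[:3,3])
hsv=cv2.cvtColor(im,cv2.COLOR_RGB2HSV)
m=((hsv[:,:,0]>100)&(hsv[:,:,0]<125)&(hsv[:,:,1]>150)&(hsv[:,:,2]>80)).astype(np.uint8)
m[:, :270]=0;m[:,430:]=0;m[:140]=0;m[275:]=0
n,l,st,c=cv2.connectedComponentsWithStats(m)
for i in range(1,n): print(st[i],c[i])
c4=lambda u,v:(u/4-.375+265,v/4-.375+135)
pts={}
for nm,(u,v),z in [('rearL',(172,37),.105),('rearR',(631,137),.105),('bezL',(36,563),.105),('bezR',(514,674),.105),('barL',(433,260),.088),('barR',(551,279),.088),('tab',(321,388),.104),('yellow',(526,585),.09)]:
    p=pxz('top0',*c4(u,v),z); U,V=c4(u,v);print(nm,p.round(4),'depthpt',px('top0',int(round(U)),int(round(V)),1).round(4)); pts[nm]=p
for a,b in [('rearR','rearL'),('bezR','bezL'),('barR','barL')]:
    e=pts[b]-pts[a]; print(a,np.linalg.norm(e),np.degrees(np.arctan2(-e[0],e[1])))
for a,b in [('bezL','rearL'),('bezR','rearR')]:
    e=pts[b]-pts[a]; print(a,np.linalg.norm(e),np.degrees(np.arctan2(e[1],e[0])))
E
```

```text
cam [ 0.22256237 -0.02063407  1.47906302]
[366 197  38  29 381] [385.61942257 210.33595801]
[341 229   9   7  50] [344.92 232.24]
rearL [0.7599 0.0691 0.105 ] depthpt [0.7598 0.0682 0.1047]
rearR [ 0.7155 -0.2258  0.105 ] depthpt [ 0.751  -0.2397  0.0048]
bezL [0.4158 0.1228 0.105 ] depthpt [ 4.317e-01  1.329e-01 -2.000e-04]
bezR [ 0.3713 -0.1702  0.105 ] depthpt [ 0.3827 -0.181   0.0027]
barL [ 0.6303 -0.107   0.088 ] depthpt [ 0.6284 -0.1072  0.0912]
barR [ 0.6236 -0.182   0.088 ] depthpt [ 0.6246 -0.181   0.0879]
tab [ 0.5383 -0.0421  0.104 ] depthpt [ 0.5376 -0.0425  0.1031]
yellow [ 0.4279 -0.1762  0.09  ] depthpt [ 0.4266 -0.1753  0.0961]
rearR 0.2982096168645521 -8.564310989943062
bezR 0.2963384658940674 -8.637204644261335
barR 0.07527085428901395 -5.068261809843246
bezL 0.3483055498306208 -8.863081482647798
bezR 0.3486973259822718 -9.170251059704036
```

Call:
apply_moves(plan=[[0, 0, 0, -3.0, -3.1, -0.1, 0], [0, 0, 0, -3.0, -3.1, -0.1, 0], [0, 0, 0, -3.0, -3.1, -0.1, 0], [0, 0, 0, -3.0, -3.1, -0.1, 0], [0, 0, 0, -3.0, -3.1, -0.1, 0]])

```text
time: 0.72
ee_pos: [0.3073, -0.4226, 0.2361]
ee_rot: [0.812, -0.583, -0.0, -0.0]
force: [0.6, 0.0, 0.3]
gripper_width: 0.003
```

Call:
apply_moves(plan=[[0, 0, 0, -3.0, -3.1, -0.1, 0], [0, 0, 0, -3.0, -3.1, -0.1, 0], [0, 0, 0, -3.0, -3.1, -0.1, 0], [0, 0, 0, -3.0, -3.1, -0.1, 0], [0, 0, 0, -3.0, -3.1, -0.1, 0]])

```text
time: 1.35
ee_pos: [0.4061, -0.231, 0.2412]
ee_rot: [0.812, -0.583, -0.0, 0.0]
force: [0.2, -1.0, 0.2]
gripper_width: -0.002
```

Call:
apply_moves(plan=[[0, 0, 0, -3.0, -3.1, -0.1, 0], [0, 0, 0, -3.0, -3.1, -0.1, 0], [0, 0, 0, -3.0, -3.1, -0.1, 0], [0, 0, 0, -3.0, -3.1, -0.1, 0], [0, 0, 0, -3.0, -3.1, -0.1, 0]])

```text
time: 1.98
ee_pos: [0.5049, -0.0394, 0.2462]
ee_rot: [0.812, -0.583, -0.0, 0.0]
force: [0.8, -0.2, 0.0]
gripper_width: -0.0
```

Call:
apply_moves(plan=[[0, 0, -10.4, 0, 0, 0, 0], [0, 0, -10.4, 0, 0, 0, 0], [0, 0, -10.4, 0, 0, 0, 0], [0, 0, -10.4, 0, 0, 0, 0], [0, 0, -10.4, 0, 0, 0, 0]])

```text
time: 2.6
ee_pos: [0.5043, -0.0407, 0.246]
ee_rot: [0.986, -0.165, -0.0, 0.0]
force: [0.2, 0.1, 0.4]
gripper_width: 0.003
```

Call:
apply_moves(plan=[[0, 0, -10.4, 0, 0, 0, 0], [0, 0, 0, 0, 0, 0, 0]])

```text
time: 2.85
ee_pos: [0.5043, -0.0408, 0.246]
ee_rot: [0.997, -0.079, -0.0, -0.0]
force: [-0.2, 0.2, 0.0]
gripper_width: 0.001
```

```bash
python3 - <<'E'
from h import *
s=arm.get_state();print(s['joint_positions'].round(2),s['ee_pos'])
snap('wrist','w1')
E
```

```text
[ 0.26  0.42 -0.33  1.89  0.17  0.86 -0.31] [ 0.50430329 -0.04080528  0.2460226 ]
```

View pics/w1.png

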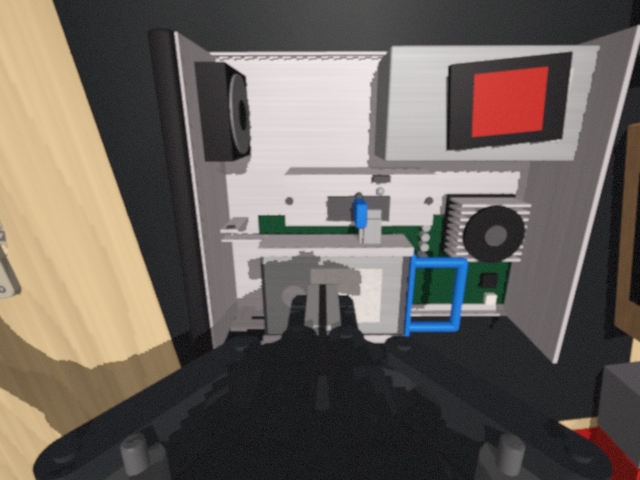

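```bash
python3 - <<'E'
from h import *
crop('w1',310,170,500,340,'w1c',4)
for u,v in [(360,205),(361,211),(360,202),(461,270),(461,295),(462,320)]: print(u,v,px('w1',u,v,1).round(4))
E
```

```text
360 205 [ 0.5386 -0.0331  0.1037]
361 211 [ 0.5388 -0.0384  0.1044]
360 202 [ 0.5396 -0.0324  0.0956]
461 270 [ 0.6281 -0.1151  0.0919]
461 295 [ 0.6272 -0.1422  0.0921]
462 320 [ 0.6613 -0.2345  0.0013]
```

View pics/w1c.png

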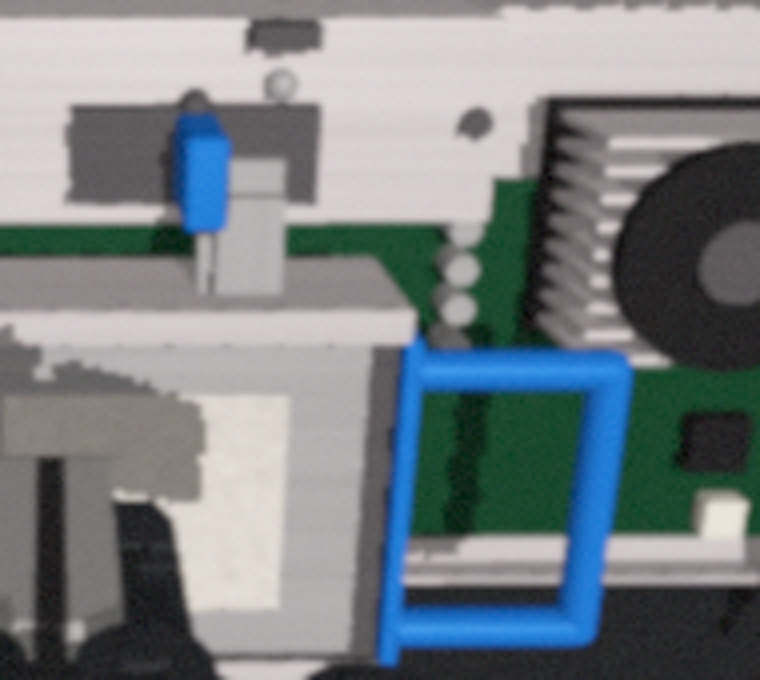

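Call:
apply_moves(plan=[[0, 0, 0, 0, -0.4, 3.5, 0], [0, 0, 0, 0, 0, 3.5, 0], [0, 0, 0, 0, 0, 3.5, 0], [0, 0, 0, 0, 0, 3.5, 0], [0, 0, 0, 0, 0, 1.9, 0]])

```text
time: 3.52
ee_pos: [0.5043, -0.0368, 0.0856]
ee_rot: [0.997, -0.079, -0.001, 0.0]
force: [0.2, -0.1, 0.0]
gripper_width: 0.002
```

Call:
apply_moves(plan=[[0, 0, 0, 0, 0, 0, 0]])

```text
time: 3.65
ee_pos: [0.5041, -0.0367, 0.0861]
ee_rot: [0.997, -0.079, -0.002, 0.0]
force: [0.4, 0.2, -0.2]
gripper_width: 0.002
```

```bash
python3 - <<'E'
from h import *
snap('wrist','w2')
E
```

```text
(no output)
```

View pics/w2.png

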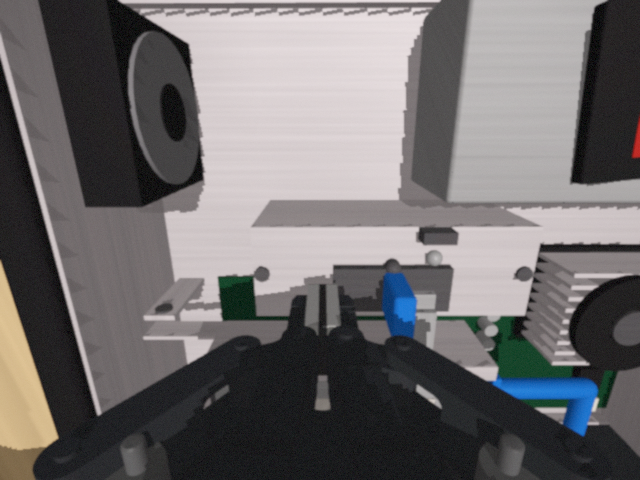

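Call:
apply_moves(plan=[[0, 0, 0, 0.6, 0, 0, 0], [0, 0, 0, 0.5, 0, 0, 0], [0, 0, 0, 0.4, 0, 0, 0], [0, 0, 0, 0.4, 0, 0, 0]])

```text
time: 4.2
ee_pos: [0.524, -0.0398, 0.0876]
ee_rot: [0.997, -0.078, -0.0, 0.0]
force: [-1.3, 1.0, 0.7]
gripper_width: -0.0
```

Call:
apply_moves(plan=[[0, 0, 0, 0.4, 0, 0, 0], [0, 0, 0, 0.4, 0, 0, 0]])

```text
time: 4.45
ee_pos: [0.5319, -0.041, 0.0873]
ee_rot: [0.997, -0.078, -0.0, 0.0]
force: [-0.5, 0.2, 1.4]
gripper_width: -0.003
```

Call:
apply_moves(plan=[[0, 0, 0, 0.3, 0, 0, 0], [0, 0, 0, 0.3, 0, 0, 0]])

```text
time: 4.7
ee_pos: [0.5358, -0.0417, 0.0871]
ee_rot: [0.997, -0.078, -0.002, 0.0]
force: [-7.6, 1.4, 6.9]
gripper_width: 0.001
```

Call:
apply_moves(plan=[[0, 0, 0, 0.3, 0, 0, 0], [0, 0, 0, 0.2, 0, 0, 0]])

```text
time: 4.95
ee_pos: [0.5364, -0.0419, 0.0868]
ee_rot: [0.997, -0.078, -0.006, 0.001]
force: [-15.9, 4.4, 14.9]
gripper_width: -0.001
```

```bash
python3 - <<'E'
from h import *
print(arm.get_state()['force'])
snap('wrist','w3')
snap('side','s3');crop('side0',260,200,400,300,'s0c',5);crop('s3',260,200,400,300,'s3c',5)
E
```

```text
[-15.87172085   4.43541933  14.90032536]
```

View pics/w3.png

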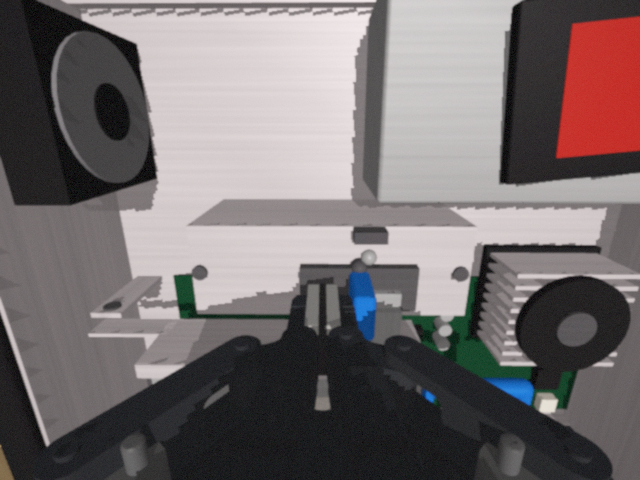

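View pics/s3c.png

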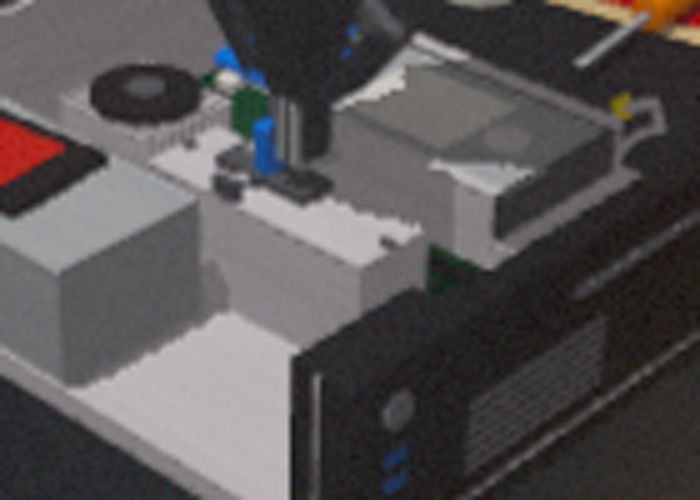

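```bash
python3 - <<'E'
from h import *
s=arm.get_state();print(s['force'],s['torque'],s['ee_pos'],s['time'])
crop('w3',270,240,430,370,'w3c',5)
for u,v in [(360,290),(365,310),(358,280),(340,300),(330,290),(316,300),(390,300),(310,275)]: print(u,v,px('w3',u,v,1).round(4))
for u,v in [(310,275),(440,290)]: print(u,v,px('w2',u,v,1).round(4))
E
```

```text
[-13.6576628    2.89389272  10.80547711] [ 0.55778365  2.68538871 -0.00538125] [ 0.53636829 -0.04188045  0.08677565] 5.05
360 290 [ 0.5543 -0.0346  0.0973]
365 310 [ 0.5551 -0.0408  0.1038]
358 280 [ 0.5544 -0.0345  0.0874]
340 300 [ 0.545  -0.0374  0.0986]
330 290 [ 0.5413 -0.0329  0.0968]
316 300 [ 0.5354 -0.0321  0.1055]
390 300 [ 0.569  -0.0513  0.0803]
310 275 [ 0.5312 -0.0337  0.0762]
310 275 [ 0.4984 -0.0309  0.0702]
440 290 [ 0.5628 -0.0465  0.0763]
```

View pics/w3c.png

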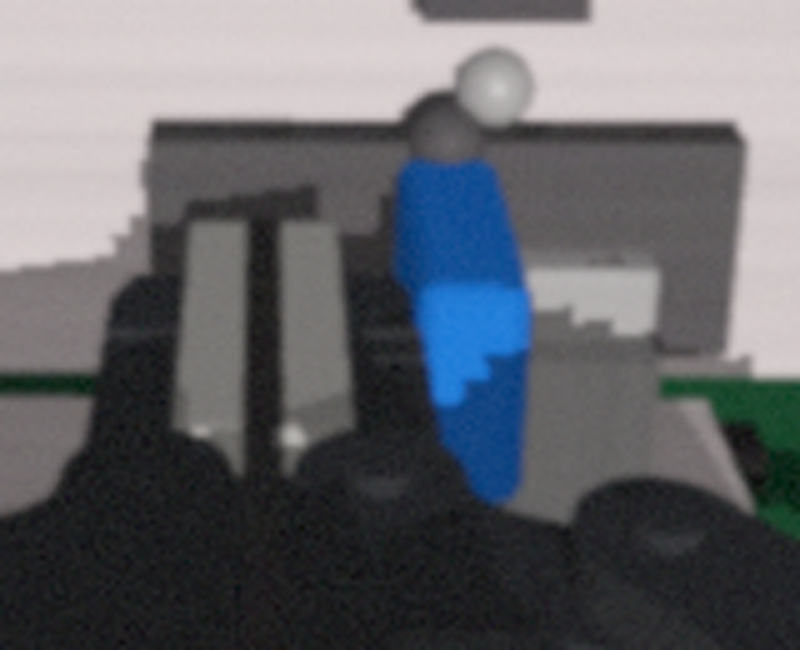

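Call:
apply_moves(plan=[[0, 0, 0, 0, 0, -0.2, 0], [0, 0, 0, 0.1, 0, -0.1, 0]])

```text
time: 5.3
ee_pos: [0.5362, -0.042, 0.0878]
ee_rot: [0.997, -0.078, -0.008, 0.0]
force: [-10.8, 3.2, -7.3]
gripper_width: 0.002
```

Call:
apply_moves(plan=[[0, 0, 0, 0.1, 0, 0.1, 0], [0, 0, 0, 0.1, 0, 0, 0]])

```text
time: 5.55
ee_pos: [0.5365, -0.0421, 0.0875]
ee_rot: [0.997, -0.077, -0.009, 0.001]
force: [-16.7, 3.1, 7.7]
gripper_width: -0.006
```

Call:
apply_moves(plan=[[0, 0, 0, 0.1, 0, 0, 0], [0, 0, 0, 0.1, 0, 0, 0]])

```text
time: 5.8
ee_pos: [0.5433, -0.0431, 0.0879]
ee_rot: [0.997, -0.078, -0.004, 0.0]
force: [-2.5, 0.5, -2.5]
gripper_width: 0.002
```

Call:
apply_moves(plan=[[0, 0, 0, 0.2, 0, 0, 0], [0, 0, 0, 0.1, 0, 0, 0]])

```text
time: 6.05
ee_pos: [0.549, -0.0436, 0.0888]
ee_rot: [0.997, -0.078, -0.002, 0.0]
force: [-5.7, 1.7, 1.3]
gripper_width: -0.002
```

```bash
python3 - <<'E'
from h import *
s=arm.get_state();print(s['force'],s['torque'],s['ee_pos'],s['time'])
snap('wrist','w4')
crop('w4',230,230,430,380,'w4c',4)
for u,v in [(360,290),(365,310)]: print(u,v,px('w4',u,v,1).round(4))
E
```

```text
[-5.71473874  1.71446874  1.27098706] [ 0.31505552  1.32864794 -0.01533637] [ 0.54896459 -0.04364163  0.08883854] 6.05
360 290 [ 0.5668 -0.0366  0.099 ]
365 310 [ 0.5676 -0.0439  0.104 ]
```

View pics/w4c.png

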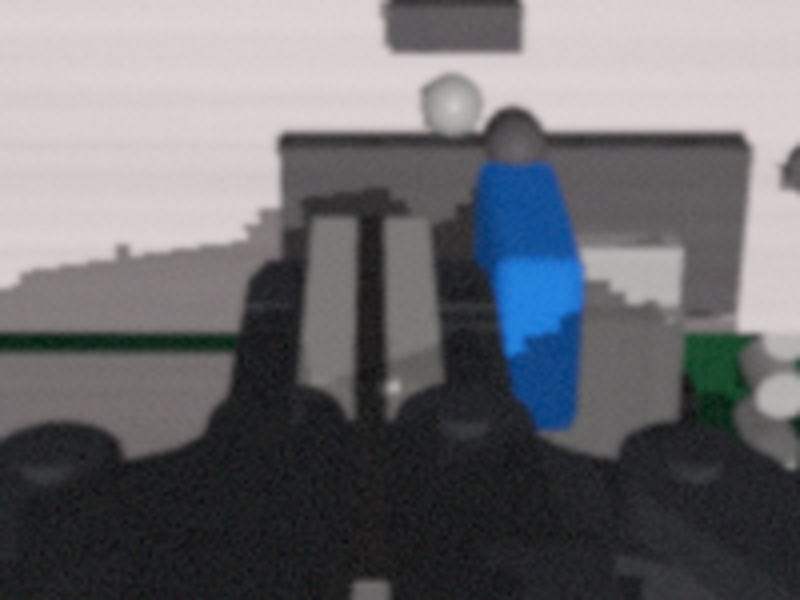

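Call:
apply_moves(plan=[[0, 0, 0, 0.2, 0, 0, 0], [0, 0, 0, 0.1, 0, 0, 0]])

```text
time: 6.35
ee_pos: [0.5492, -0.0437, 0.0888]
ee_rot: [0.997, -0.078, -0.005, 0.0]
force: [-12.3, 3.0, 7.7]
gripper_width: -0.0
```

Call:
apply_moves(plan=[[0, 0, 0, -1.5, 0, 0, 0], [0, 0, 0, -1.5, 0, -1, 0], [0, 0, 0, 0, 0, -5, 0], [0, 0, 0, 0, 0, -5, 0.5], [0, 0, 0, 0, 0, -2, 0.5]])

```text
time: 6.98
ee_pos: [0.5264, -0.0396, 0.2235]
ee_rot: [0.997, -0.078, 0.004, -0.0]
force: [0.6, 0.1, -0.4]
gripper_width: 0.418
```

Call:
apply_moves(plan=[[0, 0, 0, 3, 3, 0, 0.5], [0, 0, 0, 3, 3, 0, 0.5], [0, 0, 0, 3, 3, 0, 0.5], [0, 0, 0, 0, 0, 0, 0.5]])

```text
time: 7.48
ee_pos: [0.6006, -0.1468, 0.22]
ee_rot: [0.997, -0.081, 0.002, 0.001]
force: [-0.4, 0.1, 0.3]
gripper_width: 0.498
```

```bash
python3 - <<'E'
from h import *
s=arm.get_state();print(s['force'],s['ee_pos'],s['ee_rot'],s['time'],s['joint_positions'].round(2))
snap('wrist','w5')
E
```

```text
[-0.43002628  0.13882805  0.34463972] [ 0.60064899 -0.14678372  0.22003319] [ 0.99674249 -0.08062098  0.00186221  0.00109681] 7.475 [ 0.38  0.61 -0.31  1.62  0.22  0.94 -0.16]
```

View pics/w5.png

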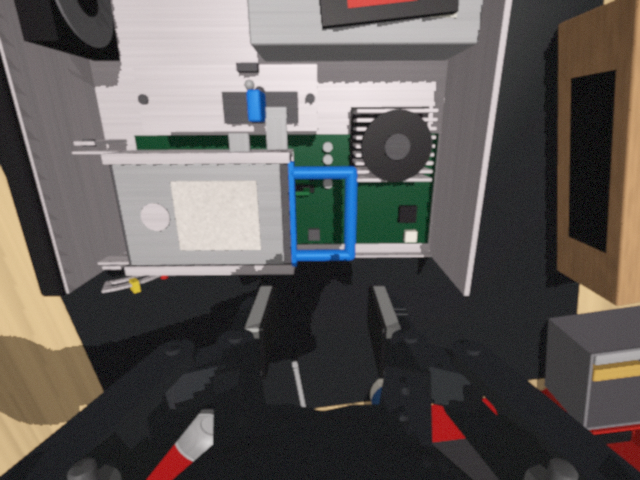

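```bash
python3 - <<'E'
from h import *
for u,v in [(351,180),(351,200),(350,215),(350,230),(350,250),(256,95),(320,172),(320,257)]: print(u,v,px('w5',u,v,1).round(4), 'z.092' ,pxz('w5',u,v,.092).round(4))
s=arm.get_state()
from scipy.spatial.transform import Rotation as R
print(R.from_quat(s['ee_rot']).as_matrix().round(3))
crop('w5',280,150,380,270,'w5c',5)
E
```

```text
351 180 [ 0.6299 -0.1145  0.0915] z.092 [ 0.6299 -0.1144  0.092 ]
351 200 [ 0.6277 -0.1306  0.0925] z.092 [ 0.6277 -0.1307  0.092 ]
350 215 [ 0.6251 -0.1432  0.0922] z.092 [ 0.6252 -0.1432  0.092 ]
350 230 [ 0.6234 -0.1562  0.0922] z.092 [ 0.6234 -0.1562  0.092 ]
350 250 [ 0.6209 -0.1739  0.0928] z.092 [ 0.6209 -0.1742  0.092 ]
256 95 [ 0.5702 -0.0413  0.1039] z.092 [ 0.5682 -0.04    0.092 ]
320 172 [ 0.6062 -0.104   0.0927] z.092 [ 0.6062 -0.1041  0.092 ]
320 257 [ 0.5943 -0.1762  0.0925] z.092 [ 0.5943 -0.1764  0.092 ]
[[ 0.987 -0.158  0.002]
 [-0.158 -0.987 -0.001]
 [ 0.002  0.    -1.   ]]
```

View pics/w5c.png

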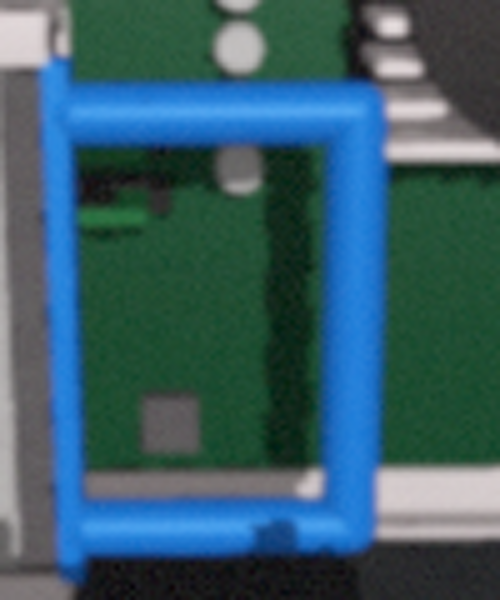

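Call:
apply_moves(plan=[[0, 0, 0, 2.5, -0.7, 3, 0.5], [0, 0, 0, 0, 0, 4, 0.5], [0, 0, 0, 0, 0, 3, 0.5], [0, 0, 0, 0, 0, 1, 0.5], [0, 0, 0, 0, 0, 0, 0.5]])

```text
time: 8.15
ee_pos: [0.6247, -0.1386, 0.1098]
ee_rot: [0.997, -0.077, 0.0, -0.0]
force: [0.8, 0.6, -0.0]
gripper_width: 0.496
```

```bash
python3 - <<'E'
from h import *
s=arm.get_state();print(s['force'],s['ee_pos'],s['ee_rot'],s['time'])
snap('wrist','w6')
E
```

```text
[ 0.79102734  0.60742108 -0.00640187] [ 0.62474763 -0.13862807  0.10981628] [ 9.97001829e-01 -7.73776204e-02  1.06636883e-04 -2.15231784e-04] 8.15
```

View pics/w6.png

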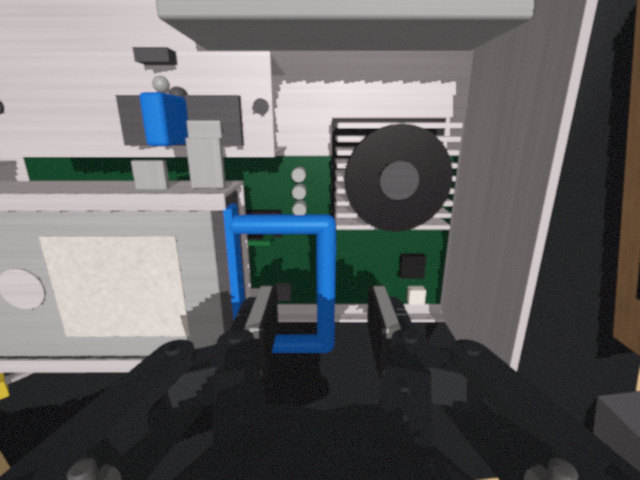

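Call:
apply_moves(plan=[[0, 0, 0, 0.1, 0.4, 1, 0.5], [0, 0, 0, 0, 0, 1.5, 0.5], [0, 0, 0, 0, 0, 1.0, 0.5], [0, 0, 0, 0, 0, 0.6, 0.5]])

```text
time: 8.7
ee_pos: [0.6246, -0.1435, 0.0672]
ee_rot: [0.997, -0.078, -0.001, -0.0]
force: [-0.2, -0.1, -0.4]
gripper_width: 0.501
```

```bash
python3 - <<'E'
from h import *
s=arm.get_state();print(s['force'],s['ee_pos'],s['ee_rot'],s['time'])
snap('wrist','w7')
E
```

```text
[-0.19339709 -0.13671437 -0.37143322] [ 0.62457099 -0.14347743  0.06718643] [ 9.96963443e-01 -7.78682744e-02 -6.37798174e-04 -1.32378902e-04] 8.7
```

View pics/w7.png

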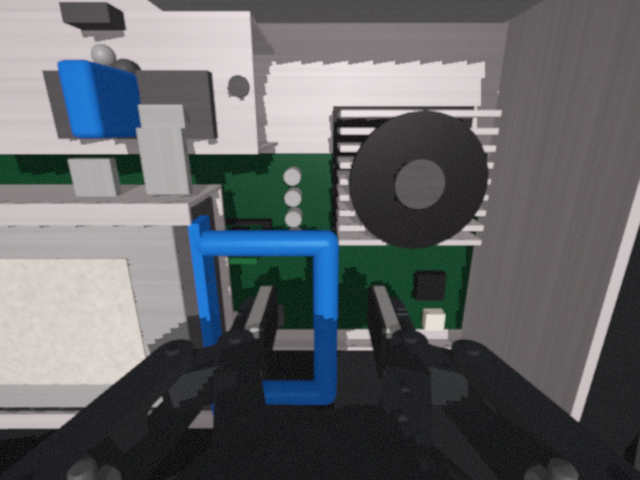

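Call:
apply_moves(plan=[[0, 0, 0, 0.1, 0, 0, 0], [0, 0, 0, 0, 0, 0, 0], [0, 0, 0, 0, 0, 0, 0], [0, 0, 0, 0, 0, 0, 0]], grip_force=60)

```text
time: 9.25
ee_pos: [0.6259, -0.1437, 0.0686]
ee_rot: [0.997, -0.078, -0.0, -0.0]
force: [-1.4, 0.6, 2.0]
gripper_width: 0.092
```

Call:
apply_moves(plan=[[0, 2, 0, -0.08, 0, -0.81, 0], [0, 2, 0, -0.08, 0, -0.81, 0], [0, 2, 0, -0.08, 0, -0.81, 0], [0, 2, 0, -0.08, 0, -0.81, 0]])

```text
time: 9.75
ee_pos: [0.6214, -0.1429, 0.1001]
ee_rot: [0.994, -0.078, 0.07, 0.005]
force: [2.5, -1.2, -7.2]
gripper_width: 0.092
```

```bash
cat > st.py <<'E'
from h import *
from scipy.spatial.transform import Rotation as R
s=arm.get_state();M=R.from_quat(s['ee_rot']).as_matrix()
ex=np.array([.987,-.158,0]);p=s['ee_pos'];g=p-0.019*M[:,2]
C=np.array([0.626,-0.1437,.088])
a=(g-C)@ex+.233; z=g[2]-.05
print(s['time'],'tilt',np.degrees(np.arctan2(M[2,0],M[:2,0]@ex[:2])),'tcp',p,'cage ang',np.degrees(np.arctan2(z,a)-np.arctan2(.038,.233)),'r',np.hypot(a,z),'nom',np.hypot(.233,.038),'lat',(g-C)@[.158,.987,0])
print('F',s['force'].round(1),'T',s['torque'].round(2),'w',s['gripper_width'],s['joint_positions'].round(2))
E
python3 st.py; python3 -c "
from h import *
snap('side','s8');crop('s8',220,120,420,270,'s8c',4)"
```

```text
9.75 tilt 8.083675683028437 tcp [ 0.62141074 -0.14293561  0.1000565 ] cage ang 7.707104165286507 r 0.2359541046014375 nom 0.23607837681583632 lat 1.3076538981382445e-05
F [ 2.5 -1.2 -7.2] T [ 0.01 -0.12 -0.01] w 0.09167105096042107 [ 0.33  0.72 -0.23  1.8   0.32  0.51 -0.26]
```

View pics/s8c.png

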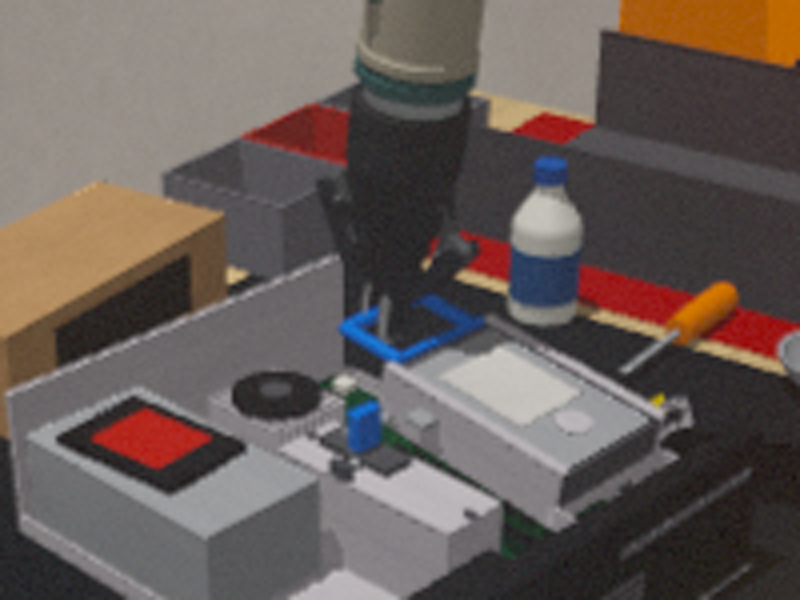

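```bash
cat > pl.py <<'E'
import numpy as np
def pose(th,ti,r=np.hypot(.233,.038),a0=np.arctan2(.038,.233)):
    th,ti=np.radians([th,ti]); g=r*np.array([np.cos(a0+th),np.sin(a0+th)])
    tx=np.array([np.cos(ti),np.sin(ti)]); tz=np.array([np.sin(ti),-np.cos(ti)])
    return g+.019*tz,tx,tz
th,ti=8,8
while th<40:
    p,tx,tz=pose(th,ti); th+=2;ti+=.75; q,_,_=pose(th,ti)
    print(th,ti,[0,.75,0,round(100*(q-p)@tx,2),0,round(100*(q-p)@tz,2),0])
E
python3 pl.py
```

```text
10 8.75 [0, 0.75, 0, np.float64(-0.12), 0, np.float64(-0.81), 0]
12 9.5 [0, 0.75, 0, np.float64(-0.14), 0, np.float64(-0.81), 0]
14 10.25 [0, 0.75, 0, np.float64(-0.16), 0, np.float64(-0.8), 0]
16 11.0 [0, 0.75, 0, np.float64(-0.17), 0, np.float64(-0.8), 0]
18 11.75 [0, 0.75, 0, np.float64(-0.19), 0, np.float64(-0.8), 0]
20 12.5 [0, 0.75, 0, np.float64(-0.21), 0, np.float64(-0.79), 0]
22 13.25 [0, 0.75, 0, np.float64(-0.23), 0, np.float64(-0.78), 0]
24 14.0 [0, 0.75, 0, np.float64(-0.24), 0, np.float64(-0.78), 0]
26 14.75 [0, 0.75, 0, np.float64(-0.26), 0, np.float64(-0.77), 0]
28 15.5 [0, 0.75, 0, np.float64(-0.28), 0, np.float64(-0.77), 0]
30 16.25 [0, 0.75, 0, np.float64(-0.29), 0, np.float64(-0.76), 0]
32 17.0 [0, 0.75, 0, np.float64(-0.31), 0, np.float64(-0.75), 0]
34 17.75 [0, 0.75, 0, np.float64(-0.33), 0, np.float64(-0.75), 0]
36 18.5 [0, 0.75, 0, np.float64(-0.34), 0, np.float64(-0.74), 0]
38 19.25 [0, 0.75, 0, np.float64(-0.36), 0, np.float64(-0.73), 0]
40 20.0 [0, 0.75, 0, np.float64(-0.37), 0, np.float64(-0.72), 0]
```

Call:
apply_moves(plan=[[0, 0.75, 0, -0.12, 0, -0.81, 0], [0, 0.75, 0, -0.14, 0, -0.81, 0], [0, 0.75, 0, -0.16, 0, -0.8, 0], [0, 0.75, 0, -0.17, 0, -0.8, 0], [0, 0.75, 0, -0.19, 0, -0.8, 0]])

```text
time: 10.42
ee_pos: [0.6071, -0.1407, 0.1394]
ee_rot: [0.992, -0.077, 0.103, 0.008]
force: [2.7, 0.3, -6.2]
gripper_width: 0.09
```

```bash
python3 st.py
```

```text
10.425 tilt 11.83300043980824 tcp [ 0.6070867  -0.14072767  0.13940914] cage ang 17.957832868523607 r 0.23612009724970812 nom 0.23607837681583632 lat -6.802927938097834e-05
F [ 2.7  0.3 -6.2] T [ 0.12  0.05 -0.01] w 0.08953543694832046 [ 0.34  0.63 -0.24  1.88  0.32  0.45 -0.27]
```

Call:
apply_moves(plan=[[0, 0.75, 0, -0.21, 0, -0.79, 0], [0, 0.75, 0, -0.23, 0, -0.78, 0], [0, 0.75, 0, -0.24, 0, -0.78, 0], [0, 0.75, 0, -0.26, 0, -0.77, 0], [0, 0.75, 0, -0.28, 0, -0.77, 0]])

```text
time: 11.05
ee_pos: [0.5869, -0.1376, 0.1746]
ee_rot: [0.988, -0.077, 0.136, 0.011]
force: [5.3, -1.3, -7.5]
gripper_width: 0.092
```

```bash
python3 st.py
```

```text
11.05 tilt 15.63432192560131 tcp [ 0.58686658 -0.13755052  0.17460484] cage ang 27.9341615556012 r 0.23637538509563066 nom 0.23607837681583632 lat -0.00013091200214020607
F [ 5.3 -1.3 -7.5] T [-0.01 -0.71  0.04] w 0.0919252411008146 [ 0.35  0.54 -0.24  1.97  0.32  0.39 -0.27]
```

Call:
apply_moves(plan=[[0, 0.75, 0, -0.29, 0, -0.76, 0], [0, 0.75, 0, -0.31, 0, -0.75, 0], [0, 0.75, 0, -0.33, 0, -0.75, 0], [0, 0.75, 0, -0.34, 0, -0.74, 0]])

```text
time: 11.55
ee_pos: [0.5666, -0.1344, 0.2]
ee_rot: [0.984, -0.077, 0.162, 0.013]
force: [6.2, -0.4, -6.1]
gripper_width: 0.091
```

```bash
python3 st.py;  python3 -c "
from h import *
snap('side','s9');snap('top','t9');snap('wrist','w9');crop('s9',250,120,430,255,'s9c',4);crop('t9',340,170,460,310,'t9c',4)"
```

```text
11.55 tilt 18.671521127453772 tcp [ 0.56658109 -0.13437162  0.19997683] cage ang 35.93838175010412 r 0.23672642718116707 nom 0.23607837681583632 lat -0.0002001153896890388
F [ 6.2 -0.4 -6.1] T [ 0.01 -0.61  0.07] w 0.09128897865683651 [ 0.37  0.46 -0.24  2.05  0.32  0.33 -0.28]
```

View pics/s9c.png

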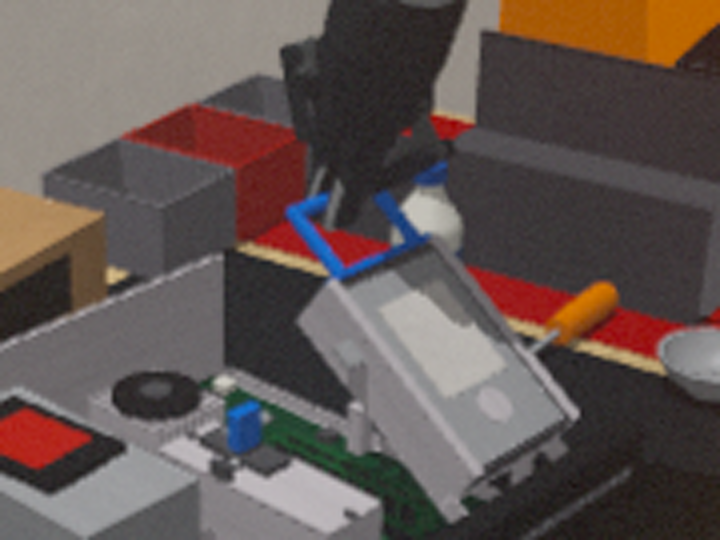

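View pics/t9c.png

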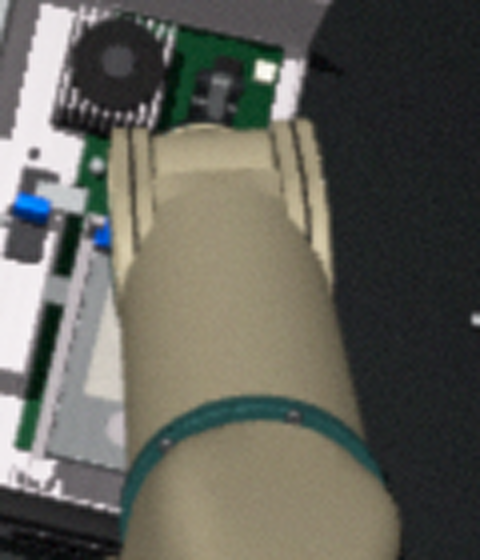

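View pics/w9.png

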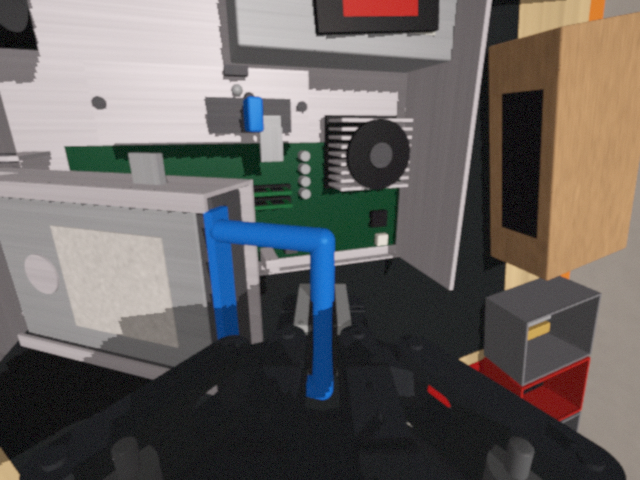

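```bash
cat > ang.py <<'E'
import sys
from h import *
def ang(tag,poly):
    P,im,d=load(tag);K=P['intrinsics'];m=np.zeros(d.shape,np.uint8);cv2.fillPoly(m,[np.array(poly,np.int32)],1)
    v,u=np.nonzero((m>0)&(d>0));D=d[v,u]
    c=np.c_[(u-K[0,2])/K[0,0]*D,-(v-K[1,2])/K[1,1]*D,-D,np.ones(len(D))]
    W=(c@np.linalg.inv(P['view']).T)[:,:3]
    for _ in range(3):
        mu=W.mean(0);n=np.linalg.svd(W-mu)[2][2];n*=np.sign(n[2]);r=(W-mu)@n;W=W[abs(r)<2.5*r.std()+1e-6]
    ex=np.array([.987,-.158,0]);ey=np.array([.158,.987,0])
    print(tag,len(W),'ang',np.degrees(np.arctan2(-n@ex,n[2])),'roll',np.degrees(np.arctan2(-n@ey,n[2])),'rms',r.std(), mu)
if __name__=='__main__':
    f=lambda L,o,s:[(x/s+o[0],y/s+o[1]) for x,y in L]
    ang('side0',f([(440,195),(490,165),(620,225),(555,255)],(220,170),4))
    ang('s8',f([(420,375),(490,340),(640,420),(570,455)],(220,120),4))
    ang('s9',f([(355,300),(420,265),(545,405),(485,450)],(250,120),4))
E
python3 ang.py
```

```text
side0 468 ang -0.1732210526268287 roll 0.5834901197967528 rms 0.001153216438535438 [ 0.49538448 -0.12837991  0.08780227]
s8 693 ang 7.689810349989803 roll 0.25707097826130537 rms 0.001179497757760403 [ 0.49044751 -0.12193883  0.10132517]
s9 931 ang 35.67013921234889 roll 0.40301208865955407 rms 0.001375812998392663 [ 0.45979505 -0.11358146  0.14407092]
```

Call:
apply_moves(plan=[[0, 0.5, 0, -0.36, 0, -0.73, 0], [0, 0.5, 0, -0.38, 0, -0.73, 0], [0, 0, 0, 0, 0, 0, 0], [0, 0, 0, 0, 0, 0, 0]])

```text
time: 12.2
ee_pos: [0.5554, -0.1326, 0.2112]
ee_rot: [0.982, -0.077, 0.17, 0.013]
force: [5.0, -0.4, -4.5]
gripper_width: 0.088
```

```bash
python3 st.py;  python3 -c "
from h import *
snap('side','s10');snap('wrist','w10');crop('s10',250,120,430,255,'s10c',4);crop('w10',0,300,160,420,'w10c',5)"
```

```text
12.2 tilt 19.627527048318022 tcp [ 0.55543407 -0.13262524  0.21115357] cage ang 39.81409014542543 r 0.23696789566964957 nom 0.23607837681583632 lat -0.0002373637248239491
F [ 5.  -0.4 -4.5] T [-0.   -0.48 -0.03] w 0.08799792344874996 [ 0.38  0.42 -0.25  2.08  0.32  0.32 -0.28]
```

View pics/s10c.png

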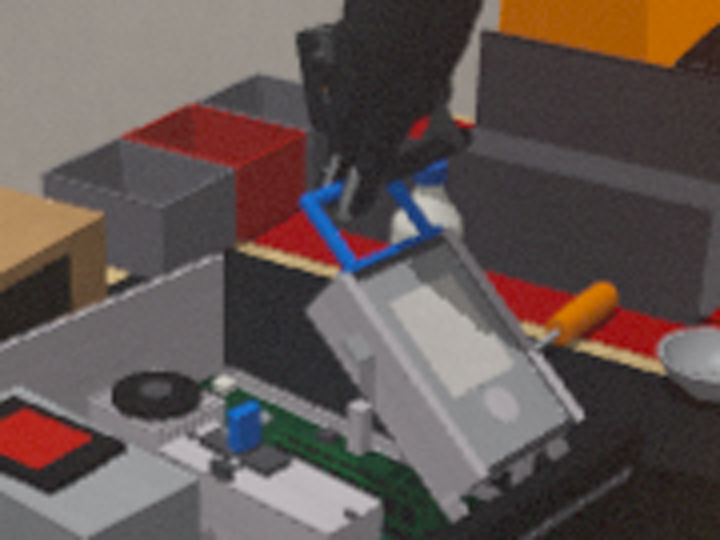

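View pics/w10.png

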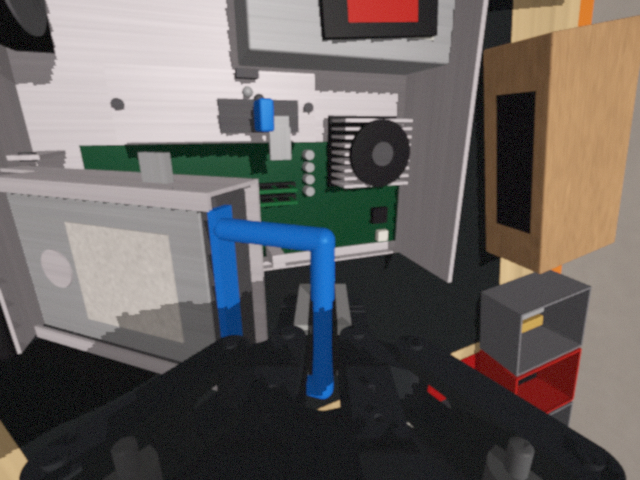

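```bash
python3 - <<'E'
from ang import *
f=lambda L,o,s:[(x/s+o[0],y/s+o[1]) for x,y in L]
ang('s9',f([(355,300),(420,265),(545,405),(485,450)],(250,120),4))
ang('s10',f([(365,298),(425,265),(550,405),(490,455)],(250,120),4))
ang('s10',f([(380,310),(420,285),(535,405),(490,440)],(250,120),4))
ang('w10',[(20,230),(195,265),(205,350),(40,310)])
ang('w9',[(20,230),(190,265),(200,350),(40,320)])
E
```

```text
s9 931 ang 35.67013921234889 roll 0.40301208865955407 rms 0.001375812998392663 [ 0.45979505 -0.11358146  0.14407092]
s10 897 ang 39.47157737905237 roll 0.23639234100726972 rms 0.0014344966478783742 [ 0.45206587 -0.10935267  0.14667267]
s10 567 ang 39.54351797004558 roll 0.7402920271326429 rms 0.001381021095205246 [ 0.45043331 -0.10584533  0.14507242]
w10 13484 ang 39.40090334735336 roll 0.5336903031500804 rms 0.0005592347691672182 [ 0.45484833 -0.12353477  0.15066044]
w9 13971 ang 35.616560135330275 roll 0.31284989092112786 rms 0.0005609635763110242 [ 0.465647   -0.12284976  0.14970532]
```

Call:
apply_moves(plan=[[0, 0, 0, -0.1, 0, -0.18, 0], [0, 0, 0, 0, 0, 0, 0], [0, 0, 0, 0, 0, 0, 0], [0, 0, 0, 0, 0, 0, 0]])

```text
time: 12.8
ee_pos: [0.554, -0.1324, 0.2124]
ee_rot: [0.982, -0.077, 0.17, 0.013]
force: [6.1, -0.4, -4.0]
gripper_width: 0.092
```

```bash
python3 st.py;  python3 - <<'E'
from h import *
from ang import *
snap('side','s11');snap('wrist','w11');snap('top','t11')
crop('t11',340,150,460,310,'t11c',4)
f=lambda L,o,s:[(x/s+o[0],y/s+o[1]) for x,y in L]
ang('s11',f([(367,298),(427,265),(552,405),(492,455)],(250,120),4))
ang('w11',[(20,230),(195,265),(205,350),(40,310)])
# lock tab
P,im,d=load('t11')
E
```

```text
12.8 tilt 19.62659724507748 tcp [ 0.55404378 -0.13238934  0.21241614] cage ang 40.27145324492003 r 0.23700642214023998 nom 0.23607837681583632 lat -0.00022537448327165582
F [ 6.1 -0.4 -4. ] T [-0.03 -0.46 -0.02] w 0.09187963096661501 [ 0.38  0.42 -0.25  2.09  0.32  0.32 -0.28]
s11 899 ang 40.00783471085525 roll 0.2623928232391183 rms 0.001404746679524694 [ 0.45060395 -0.11004885  0.14658599]
w11 13270 ang 39.878159167509715 roll 0.5619099957366276 rms 0.0005536383993001385 [ 0.45363004 -0.12407383  0.15090871]
```

View pics/t11.png

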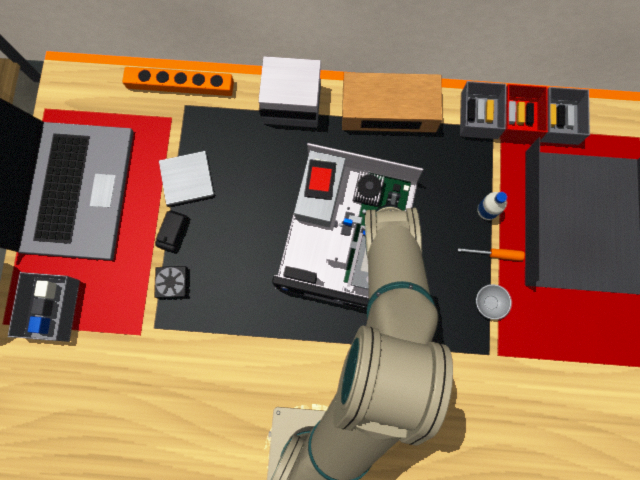

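View pics/s11.png

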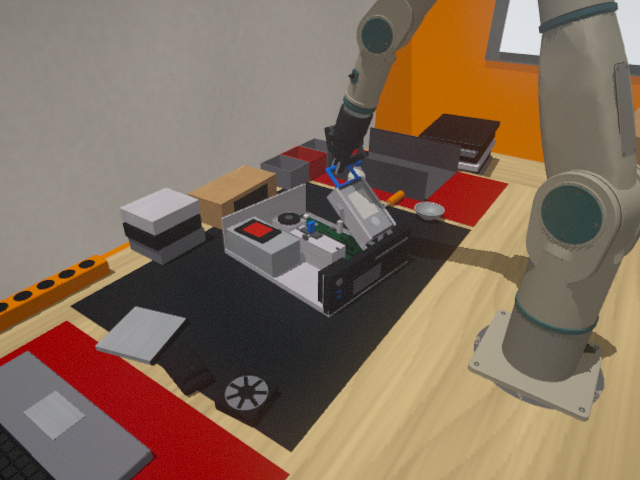

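```bash
python3 - <<'E'
from h import *
for u,v in [(262,105),(263,110),(263,118)]: print(px('w11',u,v,1).round(4))
print(arm.close_job())
E
```

```text
[ 0.5636 -0.0408  0.1035]
[ 0.5635 -0.044   0.104 ]
[ 0.5625 -0.0491  0.1032]
the job is handed in; nothing more can be done
None
```

I pushed the slide lock into its detent, then lifted the cage by its pull loop to about 40°. I handed the job in at about 13 s with the gripper still holding the bar at 60 N.

- **Lock:** It stuck at the roller until the push reached about 17 N, more than the 5 to 8 N given, partly because the finger was also pressing down on the tab. It then jumped through. The wrist picture shows its bump past the roller, and it stopped firmly when I pushed on. At that point the tab measured about 29 mm from its start. My last reading, at a different spot on the tab and taken as I handed in, came out about 4 mm lower (about 25 mm), below the 27 mm detent figure. I didn't re-measure it; the later pictures still show the bump past the roller.
- **Cage:** My last checks gave 40.0° (side camera), 39.9° (wrist camera) and 40.3° (gripper position), against 40.1° for the mark. The grip looked steady at the end. I could not see the red pin or the yellow mark directly because the arm and cage hid them.
- **Other items:** The drive on the power supply and everything on the bench look unmoved in the final top and side pictures.

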